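Pin the draw bar to the dust-port shutter and hold it half open

ROBOT

A 6-joint arm with a two-finger parallel gripper is mounted at the origin on the work surface. World frame = base frame: x ahead of the robot, y to its left, z up, the work surface at z = 0. Lengths are in m, angles in rad, forces in N, time in s.
With the tool pointing down it reaches from about 0.275 to 0.825 m from the base axis. Payload 5.2 kg.
Tool frame: the origin (TCP) lies at the very end of the fingers, on their centre line; the grasp point (between the pads) lies 19 mm behind it; z points along the fingers, y is the direction in which the jaws open and shut (so a half turn about z gives the same grasp; the last joint's range is limited). The gripper opens to 93 mm and grips with 3 to 60 N. Pads are 15 mm wide; open, the fingers measure 128 mm over their backs; the gripper's body (75 mm by 188 mm) begins 65 mm behind the grasp point.
Start: joints at [-1.342, 0.259, 1.535, -0, 1.348, -0.203], TCP at [0.23, -0.5, 0.219] pointing down, gripper open.
Joint ranges: [-3.14, 3.14], [-0.91, 2.08], [0.19, 2.58], [-1.22, 4.36], [0.22, 2.71], [-3.12, 3.12]. Speed limits (rad/s): [2.57, 2.57, 3.14, 3.14, 3.14, 3.14].

INTERFACE

Orientations are given as a 3x3 rotation matrix whose columns are the frame's x, y, z axes.
In Python, from bench import arm gives the robot as it stands.
- The arm moves only by the tool carry_out, never from a script. Its argument "motion" is a list that holds one entry, the list of rows, each a list of 6 numbers: the shift along the world's x, y, z normalised to -1 to 1, where 1 is 0.05 m, then the turn, a rotation vector about the world's x, y, z normalised to -1 to 1, where 1 is 2 pi rad. A call has 1 to 12 rows; each row shifts and turns the commanded pose from where the row before left it; what a row does not reach is not made up. A row lasts 1/10 s, in which the tool goes at most 50 mm and 8.59 degrees, less where a joint would pass 70% of its speed; a pose out of reach is approached as far as the arm can. A call with a number of a shift or a turn outside -1 to 1 is refused whole. A call with a gripper value outside its range is refused whole. "hand" is the gripper command: -1 is shut, 1 is fully open, values between are in proportion, set as the call begins (left out, the last holds). The fingers move at their own pace and stop on an object; "newtons" is the grip in N (left out, the last holds). Time passes only in rows, so rows that do not move let the fingers close. It gives the time, the measured TCP pose, the force and the opening at its end, in the units of the state.
- arm.sense(): the state, without advancing time (a new reading comes with each control period).
- arm.get_image(name): name is "scene" or "top"; returns a dict with "img" (480x640x3 uint8, red, green, blue), "intrinsics" (3x3 intrinsics, pixels), "distortion" ([k1, k2, p1, p2, k3] as OpenCV has them; the pictures are not rectified), "world_from_camera" (4x4, takes a point from camera to world coordinates). Camera axes: x right, y down, z forward; pixel columns grow to the right and rows downward; lengths in m; the calibration is good to about 2 mm. A picture is of the moment at which its call begins. There is no depth.
- arm.finish_job(): hands the job in, once; it reports no verdict.
The state is a dict: "time": time; "joint_pos": joint angles; "dq": joint speeds; "joint_torque": joint torques, N m; "position": TCP position; "tool_rot": TCP orientation; "force": force on the tool from outside, world axes, zero at the start; "torque": the same for the moment, N m; "finger_gap": finger opening in m.
Only numpy, scipy, OpenCV 4.12 (cv2) and the standard library are available. Lean on these libraries where they do the work, as an engineer would, in place of code of your own. Each camera call takes 0.05 s, during which the arm holds its last target. There are 200 camera calls.

TASK

At the metalsmith's bench, take the headed pin with the plain round grip from the wooden block and push it down through the fork of the dust port's draw bar and the lug of its sprung shutter until its collar sits on the fork. Then let go of the pin, take the draw bar by its wooden handle and draw it out against the spring until the shutter is half open. Finish while still holding the handle there, with the shutter held at half travel through the pin alone, and leave everything else on the bench where it is.

Things in the scene. Friction and masses are not known exactly. Their poses are not given: they have to be found in the camera images.
- gate: Dust port: fixed grey steel casing on the bench, 340 long (x) x 130 wide (y) x 45 mm high, yawed. Origin on the bench surface; casing spans x -230 to +110 mm. Its -x end is nearest the robot; shutter and draw bar slide along its own -x axis. The round port (57 mm) at x=+60 lies under the shutter plate. A steel saddle 10 mm long bridges the draw bar at x=-122, top at z=80 mm.
- half_mark (a point): The long middle one of three raised marks on the casing's +y edge (shut, half, open: 30 mm apart). The small pointer on the shutter's +y side stands opposite it at half travel. The mark lies at casing x=30, y=57, z=46 mm.
- shutter (a joint): Shutter travel in m: 0 shut, 0.060 fully open, 0.030 half open; grows as it slides along the casing's -x. Flat steel plate with a 30 mm wide lug; a spring pulls it shut with 4 N at 0, rising 200 N/m (10 N at half, 16 N at full), friction 0.4 N. It returns when released.
- lug_hole (a point): Centre of the vertical hole (13 mm) in the shutter's lug, at half the lug's thickness; at casing x=-15, y=0, z=64 mm when shut; it moves with the shutter. Lug 8 mm thick (z 60 to 68).
- drawbar (a joint): Draw bar travel in m: 0 pushed in, grows to at most 0.070 as it is drawn out along the casing's -x. A weak spring (1 N at 0, 20 N/m; friction 0.4 N) brings it back to 0, where its fork holes line up with the lug hole. Unpinned, it slides without moving the shutter; pinned, it pulls the shutter along with up to 3 mm of play.
- fork_hole (a point): Centre of the mouth of the fork's hole on its top face, at casing x=-15, y=0, z=78 mm with the bar in. The fork is 30 mm wide, two tines each 8 mm thick (z 50 to 58 and 70 to 78) with 13 mm holes, above and below the lug. The fork's top is clear and flat, the guides beside are lower (55 mm).
- handle (a point): Grip point of the draw bar's upright wooden handle: a paddle 14 mm thick (along the casing's x) x 34 mm wide (y), from z=70 to z=130 mm above the bench; this point lies on its centre line at z=110 mm, at casing x=-155 with the bar in. It moves with the draw bar.
- block: Wooden block, 180 (x) x 50 (y) x 45 mm high, fixed, origin under its centre; three through holes of 13 mm at x = -60, 0, +60 mm. The pin, the punch and the dapper stand in them in any order.
- pin: The headed pin, steel, 80 g or so, upright in the block. Origin at the centre of its tip, z up along the pin. Shank 10 mm diameter and 30 mm long with a 5 mm tapered tip (5 mm across at the end); collar 22 mm diameter from z=30 to 35; plain cylindrical grip 16 mm diameter from z=35 to 68 mm with a flat top. Seated, the collar lies on the fork and the tip is 48 mm above the bench.
- punch: Not to be used: punch with the same shank and collar but a square 14 mm shaft up to z=90 mm, standing in the block. Origin at its tip.
- dapper: Not to be used: tool with the same shank and collar, a thin 10 mm neck and a 26 mm ball on top (up to z=79 mm), standing in the block. Origin at its tip.
- bottle: Bystander: white bottle, 56 mm diameter, 150 mm high, origin under it.
- brush: Bystander: bench brush, 180 mm long, lying, origin under its middle.
- bangle: Bystander: steel bangle 68 mm across, 12 mm high, origin under its centre.
- strip: Bystander: metal strip 160 x 30 x 4 mm, lying, origin under its centre.
- steelblock: Bystander: round steel bench block, 64 mm diameter, 30 mm high, origin under its centre.

How it is judged:
By the outcome, as a careful person would: the job done as asked, in the order asked, and still so for the second after the job is handed in, while the arm keeps its last pose, push and grip.
It also fails if it takes over 58 s, if anything falls off the work surface, if the arm or the gripper's body presses on something with over 40 N, if the wrist force passes 120 N, or if a joint passes its speed limit or range.

## Working session

There is one attempt and no reset: what is moved stays moved. The work goes in short steps, Python scripts to look and compute and a tool call to move; the robot and the scene stay as the last step left them, time stands still between calls to the robot, and variables do not carry over. Pictures are saved under pics/ and viewed, about 8 in all and at most 12, crops included, and the job is handed in when it is done.

Besides the shell and the picture viewer there is one more tool, called after "Emit:" as name(argument=value, ...), one argument or row to a line, values as JSON. carry_out: Moves the arm, as the interface text tells. Its arguments: {"type":"object","properties":{"motion":{"type":"array"},"hand":{"type":"number"},"newtons":{"type":"number"}},"required":["motion"]}

```bash
mkdir -p pics; cat > h.py <<'E'
import numpy as np,cv2
from bench import arm
def look(name,f):
    d=arm.get_image(name); cv2.imwrite('pics/'+f+'.png',d['img'][:,:,::-1]); np.savez('pics/'+f+'.npz',K=d['intrinsics'],D=d['distortion'],T=d['world_from_camera']); return d
def ray(f,uv,z):
    c=np.load('pics/'+f+'.npz'); K,D,T=c['K'],c['D'],c['T']
    n=cv2.undistortPoints(np.array([[uv]],float),np.array(K),np.array(D))[0,0]
    d=T[:3,:3]@[n[0],n[1],1]; o=T[:3,3]; return o+d*(z-o[2])/d[2]
def proj(f,P):
    c=np.load('pics/'+f+'.npz'); Ti=np.linalg.inv(c['T'])
    return cv2.projectPoints(np.array(P,float).reshape(-1,3),cv2.Rodrigues(Ti[:3,:3])[0],Ti[:3,3],np.array(c['K'],float),np.array(c['D'],float))[0].reshape(-1,2)
E
python3 - <<'E'
from h import *
for n in('scene','top'):
    d=look(n,n+'0'); print(np.array(d['world_from_camera']).round(3).tolist(),np.array(d['intrinsics'])[0].round())
print(arm.sense())
E
```

```text
[[-0.769, 0.409, -0.492, 1.176], [0.639, 0.505, -0.58, 0.756], [0.011, -0.76, -0.649, 0.965], [0.0, 0.0, 0.0, 1.0]] [598.   0. 313.]
[[0.014, -0.986, 0.164, 0.34], [-0.999, -0.019, -0.033, 0.016], [0.035, -0.163, -0.986, 1.23], [0.0, 0.0, 0.0, 1.0]] [452.   0. 320.]
{'time': 0.1, 'joint_pos': array([-1.34175262e+00,  2.59295022e-01,  1.53599503e+00, -1.12938146e-05,
        1.34802343e+00, -2.02834392e-01]), 'dq': array([ 7.43154423e-04, -8.13037520e-04, -2.21708437e-03,  2.87248644e-05,
        1.05686452e-03,  1.70594853e-03]), 'joint_torque': array([ 2.50181736e-03, -4.38207901e+01, -2.84644496e+01,  7.20820134e-02,
        3.61838273e-02, -5.67332916e-05]), 'position': array([ 0.23009873, -0.49898854,  0.21787887]), 'tool_rot': array([[ 9.08180240e-01,  4.18579132e-01, -4.01436495e-04],
       [ 4.18579190e-01, -9.08178761e-01,  1.67339356e-03],
       [ 3.35871527e-04, -1.68777593e-03, -9.99998519e-01]]), 'force': array([-1.34988428, -0.18838739,  0.40082314]), 'torque': array([-0.00484715,  0.01067106,  0.00081241]), 'finger_gap': 0.09275021013727465}
```

View pics/top0.png

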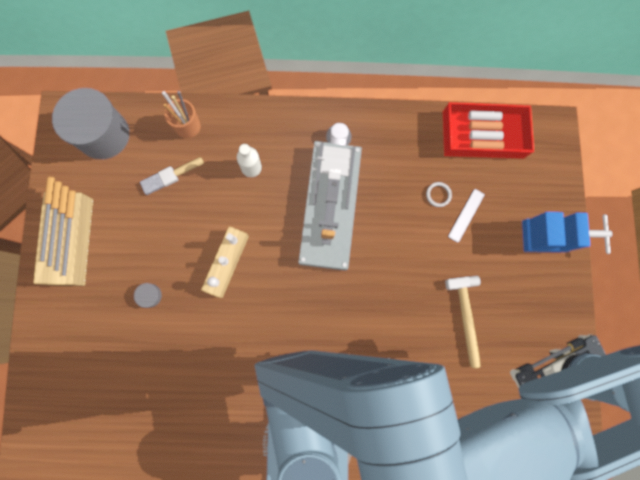

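View pics/scene0.png

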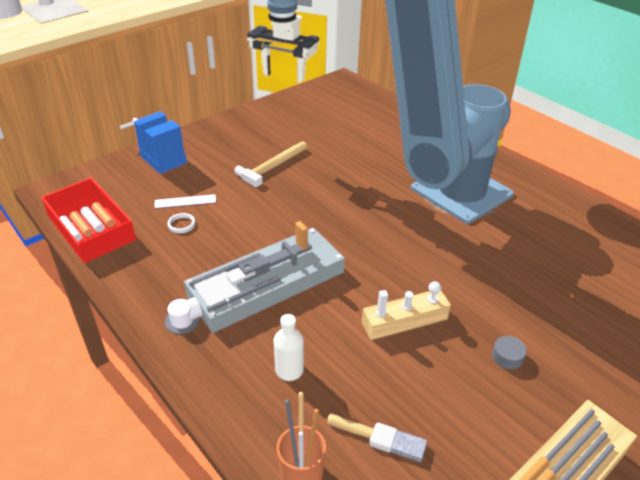

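The top view shows the casing around (330,205) with its handle at (328,234), and the block around (225,262). In the scene view, the block holds the punch at (382,303), the pin in the middle at (408,300) and the dapper at (434,292). I'll enlarge both views to measure.

```bash
python3 - <<'E'
from h import *
a=cv2.imread('pics/top0.png')[125:275,195:370]; b=cv2.imread('pics/scene0.png')[215:345,165:465]
cv2.imwrite('pics/ca.png',cv2.resize(a,None,fx=4,fy=4,interpolation=cv2.INTER_CUBIC))
cv2.imwrite('pics/cb.png',cv2.resize(b,None,fx=2.6667,fy=2.6667,interpolation=cv2.INTER_CUBIC))
E
```

```text
(no output)
```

View pics/ca.png

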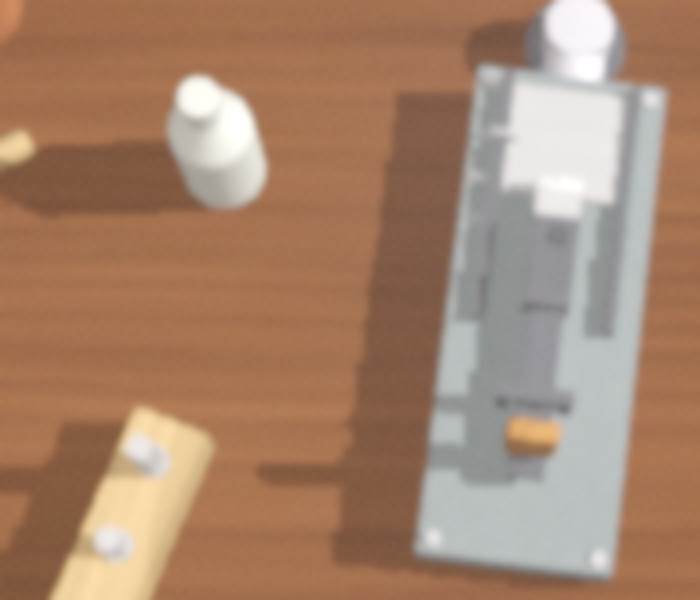

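View pics/cb.png

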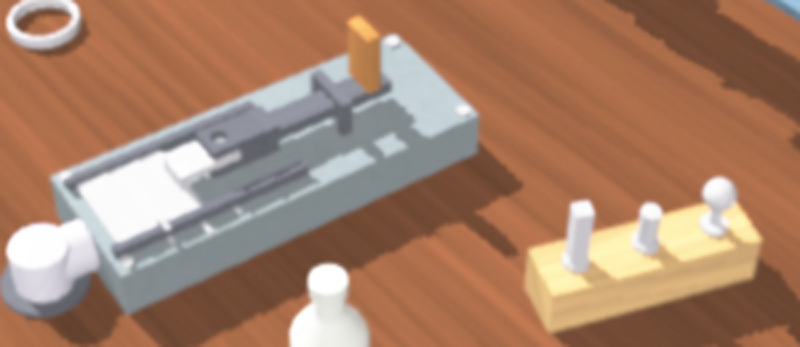

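```bash
cat > fit.py <<'E'
from h import *
from scipy.optimize import least_squares
S=lambda u,v:(165+(u+.5)/2.6667-.5,215+(v+.5)/2.6667-.5)
T=lambda u,v:(195+(u+.5)/4-.5,125+(v+.5)/4-.5)
obs=[('top0',T(480,65),(.11,.065,.045)),('top0',T(665,88),(.11,-.065,.045)),('top0',T(612,574),(-.23,-.065,.045)),('top0',T(415,550),(-.23,.065,.045)),
('scene0',S(55,178),(.11,-.065,.045)),('scene0',S(125,273),(.11,.065,.045)),('scene0',S(478,116),(-.23,.065,.045)),('scene0',S(397,37),(-.23,-.065,.045)),
('scene0',S(218,137),(-.015,0,.078)),('scene0',S(364,25),(-.155,0,.13)),('top0',T(557,237),(-.015,0,.078)),('top0',T(532,424),(-.155,0,.13))]
def loc(p,q): c,s=np.cos(p[2]),np.sin(p[2]); return [p[0]+c*q[0]-s*q[1],p[1]+s*q[0]+c*q[1],q[2]]
def res(p,o): return np.concatenate([proj(f,loc(p,q))[0]-uv for f,uv,q in o])
if __name__=='__main__':
    for sel in ('','top','scene'):
        o=[x for x in obs if x[0].startswith(sel)]
        r=least_squares(res,[.7,0,0],args=(o,),loss='soft_l1'); p=r.x
        print(sel,p.round(4),res(p,o).reshape(-1,2).round(1).tolist())
        print(' fork',np.round(loc(p,(-.015,0,.078)),4),'handle',np.round(loc(p,(-.155,0,.11)),4))
    # pin: tip z unknown: collar rests on block -> tip .045-.030=.015; top .083
    print('pin',ray('scene0',S(651,208),.083).round(4),ray('top0',T(113,537),.083).round(4), ray('scene0',S(646,248),.045).round(4))
    print('punch',ray('scene0',S(581,205),.105).round(4),'dap ',ray('scene0',S(719,195),.081).round(4))
E
python3 fit.py
```

```text
[ 0.6903 -0.0555 -0.108 ] [[-0.3, -0.2], [0.0, 0.1], [-0.3, 0.2], [0.0, 0.1], [-1.8, -0.6], [-1.7, 1.3], [0.6, -0.6], [-0.5, -1.4], [0.6, -0.4], [0.3, 0.8], [-0.7, -0.3], [0.3, 1.2]]
 fork [ 0.6754 -0.0539  0.078 ] handle [ 0.5362 -0.0388  0.11  ]
top [ 0.6907 -0.056  -0.109 ] [[-0.1, -0.4], [0.3, -0.0], [-0.2, 0.1], [0.1, -0.1], [-0.5, -0.4], [0.4, 1.1]]
 fork [ 0.6758 -0.0543  0.078 ] handle [ 0.5367 -0.0391  0.11  ]
scene [ 0.6898 -0.0546 -0.1043] [[-1.4, -0.4], [-1.1, 1.5], [0.9, -0.7], [-0.4, -1.5], [1.1, -0.2], [0.6, 0.8]]
 fork [ 0.6749 -0.053   0.078 ] handle [ 0.5357 -0.0384  0.11  ]
pin [0.4668 0.2271 0.083 ] [0.4696 0.2254 0.083 ] [0.4713 0.2321 0.045 ]
punch [0.5233 0.2045 0.105 ] dap  [0.4134 0.2501 0.081 ]
```

Emit:
carry_out(
  motion=[
    [[0.2,0.6,0,0,0,0.0154],[0.2,0.6,0,0,0,0.0154],[0.2,0.6,0,0,0,0.0154],[0.2,0.6,0,0,0,0.0154],[0.2,0.6,0,0,0,0.0154],[0.2,0.6,0,0,0,0.0154],[0.2,0.6,0,0,0,0.0154],[0.2,0.6,0,0,0,0.0154],[0.2,0.6,0,0,0,0.0154],[0.2,0.6,0,0,0,0.0154],[0.2,0.6,0,0,0,0.0154],[0.2,0.6,0,0,0,0.0154]],
  ],
  hand=0,
  newtons=40,
)

```text
time: 1.3
position: [0.3502, -0.1381, 0.2185]
tool_rot: [[-0.026, 1.0, -0.0], [1.0, 0.026, 0.0], [0.0, -0.0, -1.0]]
force: [-0.3, -0.2, -0.2]
finger_gap: 0.0467
```

Emit:
carry_out(
  motion=[
    [[0.2,0.6,0,0,0,0.0154],[0.2,0.6,0,0,0,0.0154],[0.2,0.6,0,0,0,0.0154],[0.2,0.6,0,0,0,0.0154],[0.2,0.6,0,0,0,0.0154],[0.2,0.6,0,0,0,0.0154],[0.2,0.6,0,0,0,0.0154],[0.2,0.6,0,0,0,0.0154],[0.2,0.6,0,0,0,0.0154],[0.2,0.6,0,0,0,0.0154],[0.2,0.6,0,0,0,0.0154],[0,0,0,0,0,0]],
  ],
)

```text
time: 2.5
position: [0.4606, 0.1933, 0.2181]
tool_rot: [[-0.887, 0.461, -0.0], [0.461, 0.887, 0.001], [0.001, 0.001, -1.0]]
force: [-0.6, -0.9, -0.2]
finger_gap: 0.0465
```

Emit:
carry_out(
  motion=[
    [[0.05,0.23,-0.4,0,0,0.0045],[0.05,0.23,-0.5,0,0,0.0045],[0.05,0.22,-0.5,0,0,0.0046],[0,0,-0.5,0,0,0],[0,0,0,0,0,0],[0,0,0,0,0,0]],
  ],
)

```text
time: 3.1
position: [0.4674, 0.2239, 0.1237]
tool_rot: [[-0.921, 0.389, -0.001], [0.389, 0.921, -0.001], [0.001, -0.001, -1.0]]
force: [0.5, -0.2, 0.3]
finger_gap: 0.0462
```

```bash
python3 - <<'E'
from h import *
look('scene','s1'); look('top','t1'); p=arm.sense()['position']; print(p)
print(proj('s1',[[*p]]),proj('t1',[[*p]]))
a=cv2.imread('pics/s1.png')[240:345,350:460]; b=cv2.imread('pics/t1.png')[215:305,180:265]
print(a.shape,b.shape)
r=lambda x:cv2.resize(x,(400,400),interpolation=cv2.INTER_CUBIC)
cv2.imwrite('pics/c1.png',np.hstack([r(a),r(b)]))
E
```

```text
[0.46856422 0.22421129 0.1250182 ]
[[409.60982142 277.706965  ]] [[220.29852904 257.31472768]]
(105, 110, 3) (90, 85, 3)
```

View pics/c1.png

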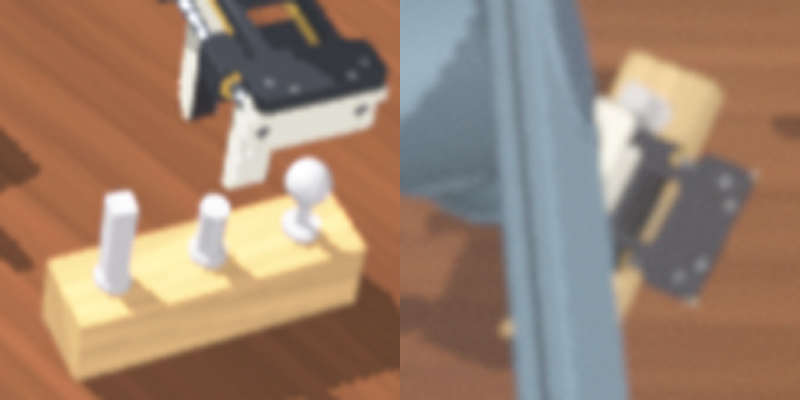

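The view shows the pin standing in the block at crop (212,228), with the open hand above it and the fingers on either side of the block. I'll go down and grip.

Emit:
carry_out(
  motion=[
    [[0,0.06,-0.4,0,0,0],[0,0,-0.4,0,0,0],[0,0,-0.3,0,0,0],[0,0,-0.2,0,0,0],[0,0,-0.1,0,0,0],[0,0,0,0,0,0],[0,0,0,0,0,0]],
  ],
)

```text
time: 3.9
position: [0.4684, 0.2276, 0.0545]
tool_rot: [[-0.921, 0.388, 0.001], [0.388, 0.921, 0.0], [-0.001, 0.001, -1.0]]
force: [-0.4, 0.0, 0.7]
finger_gap: 0.0465
```

Emit:
carry_out(
  motion=[
    [[0,0,0,0,0,0],[0,0,0,0,0,0],[0,0,0,0,0,0],[0,0,0,0,0,0],[0,0,0,0,0,0],[0,0,0,0,0,0]],
  ],
  hand=-1,
  newtons=30,
)

```text
time: 4.5
position: [0.4678, 0.2276, 0.0538]
tool_rot: [[-0.922, 0.388, 0.0], [0.388, 0.922, 0.0], [-0.0, 0.0, -1.0]]
force: [0.6, 0.3, 0.7]
finger_gap: 0.0155
```

Emit:
carry_out(
  motion=[
    [[0,0,0.3,0,0,0],[0,0,0.6,0,0,0],[0,0,0.7,0,0,0],[0,0,0.6,0,0,0],[0,0,0.5,0,0,0],[0,0,0.2,0,0,0],[0,0,0,0,0,0]],
  ],
)

```text
time: 5.2
position: [0.4684, 0.2277, 0.1996]
tool_rot: [[-0.922, 0.388, 0.002], [0.388, 0.922, 0.001], [-0.002, 0.001, -1.0]]
force: [-0.1, 1.0, -2.3]
finger_gap: 0.0156
```

Emit:
carry_out(
  motion=[
    [[0.2,-0.3,0,0,0,0.0046],[0.4,-0.55,0,0,0,0.0046],[0.47,-0.64,0,0,0,0.0046],[0.5,-0.68,0,0,0,0.0046],[0.5,-0.68,0,0,0,0.0046],[0.5,-0.68,0,0,0,0.0046],[0.5,-0.68,0,0,0,0.0046],[0.5,-0.68,0,0,0,0.0046],[0.38,-0.5,0,0,0,0.0046],[0.19,-0.24,0,0,0,0.0047],[0,0,0,0,0,0],[0,0,0,0,0,0]],
  ],
)

```text
time: 6.4
position: [0.6736, -0.0536, 0.1963]
tool_rot: [[-0.994, 0.11, -0.004], [0.11, 0.994, 0.001], [0.004, 0.001, -1.0]]
force: [0.3, -0.1, -1.3]
finger_gap: 0.0154
```

Emit:
carry_out(
  motion=[
    [[0,0,-0.3,0,0,0],[0,0,-0.4,0,0,0],[0,0,-0.4,0,0,0],[0,0,-0.2,0,0,0],[0,0,0,0,0,0],[0,0,0,0,0,0]],
  ],
)

```text
time: 7.0
position: [0.6747, -0.0533, 0.1342]
tool_rot: [[-0.994, 0.108, 0.0], [0.108, 0.994, -0.0], [-0.0, 0.0, -1.0]]
force: [-0.3, 0.9, -0.2]
finger_gap: 0.0151
```

```bash
python3 - <<'E'
from h import *
look('scene','s2'); look('top','t2'); p=np.mean([arm.sense()['position']],0); print(p)
tip=p+[0,0,-.039]
print('tip proj',proj('s2',[tip]),proj('t2',[tip]),'collar',proj('s2',[p+[0,0,-.006]]),'hole est',proj('s2',[[.6754,-.0539,.078]]))
a=cv2.imread('pics/s2.png')[210:310,195:315]; b=cv2.imread('pics/t2.png')[130:260,280:380]
cv2.imwrite('pics/c2.png',np.hstack([cv2.resize(a,(600,500),interpolation=cv2.INTER_CUBIC),cv2.resize(b,(200,260))[[*range(260)]+[0]*240]]))
E
```

```text
[ 0.67540016 -0.05384107  0.13506706]
tip proj [[246.58245009 259.56014542]] [[333.59077504 181.64735491]] collar [[245.62177717 248.03407972]] hole est [[247.08103547 265.69265868]]
```

View pics/c2.png

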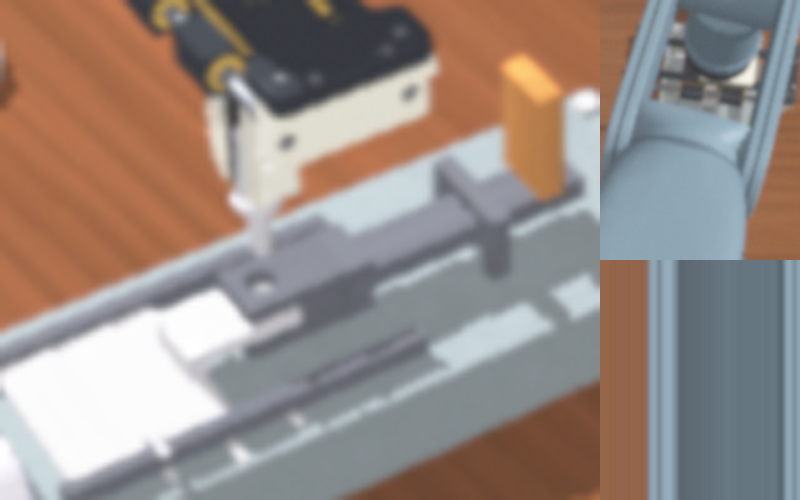

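The pin tip is at crop (261,253), just above the fork hole at crop (262,282). I'll compare the two in the same image.

```bash
python3 - <<'E'
from h import *
f=lambda u,v:(195+(u+.5)/5-.5,210+(v+.5)/5-.5)
z=np.mean([.1342,.1351])-.0388
h=ray('s2',f(262,282),.078); t=ray('s2',f(261,253),z); print(h,t,h-t)
E
```

```text
[ 0.67609407 -0.05321361  0.078     ] [ 0.67607487 -0.05208739  0.09585   ] [ 1.92038120e-05 -1.12621408e-03 -1.78500000e-02]
```

Emit:
carry_out(
  motion=[
    [[0,-0.014,-0.2,0,0,0],[0,0,-0.2,0,0,0],[0,0,-0.1,0,0,0],[0,0,0,0,0,0],[0,0,0,0,0,0]],
  ],
)

```text
time: 7.6
position: [0.6746, -0.0548, 0.1083]
tool_rot: [[-0.994, 0.109, -0.001], [0.109, 0.994, 0.0], [0.001, 0.0, -1.0]]
force: [-0.7, -0.5, -0.2]
finger_gap: 0.0154
```

Emit:
carry_out(
  motion=[
    [[0,0,-0.08,0,0,0],[0,0,-0.08,0,0,0],[0,0,-0.06,0,0,0],[0,0,0,0,0,0],[0,0,0,0,0,0]],
  ],
)

```text
time: 8.1
position: [0.6746, -0.0547, 0.0976]
tool_rot: [[-0.994, 0.109, -0.0], [0.109, 0.994, 0.0], [0.0, 0.0, -1.0]]
force: [-0.2, -0.2, -0.6]
finger_gap: 0.0154
```

Emit:
carry_out(
  motion=[
    [[0,0,-0.08,0,0,0],[0,0,-0.06,0,0,0],[0,0,-0.05,0,0,0],[0,0,-0.02,0,0,0],[0,0,0,0,0,0],[0,0,0,0,0,0]],
  ],
)

```text
time: 8.7
position: [0.6748, -0.0547, 0.0872]
tool_rot: [[-0.994, 0.109, 0.0], [0.109, 0.994, -0.0], [-0.0, -0.0, -1.0]]
force: [-0.3, -0.0, -1.3]
finger_gap: 0.0151
```

Emit:
carry_out(
  motion=[
    [[0,0,-0.02,0,0,0],[0,0,-0.01,0,0,0],[0,0,0,0,0,0],[0,0,0,0,0,0]],
  ],
)

```text
time: 9.1
position: [0.675, -0.0547, 0.0868]
tool_rot: [[-0.994, 0.109, 0.001], [0.109, 0.994, -0.0], [-0.001, -0.0, -1.0]]
force: [-2.0, 1.2, 6.2]
finger_gap: 0.0155
```

Emit:
carry_out(
  motion=[
    [[0,0,0,0,0,0],[0,0,0,0,0,0],[0,0,0,0,0,0],[0,0,0.2,0,0,0],[0,0,0.5,0,0,0],[0,0,0.6,0,0,0],[0,0,0.6,0,0,0],[0,0,0.3,0,0,0]],
  ],
  hand=-0.1,
)

```text
time: 9.9
position: [0.676, -0.055, 0.1998]
tool_rot: [[-0.994, 0.109, 0.005], [0.109, 0.994, -0.001], [-0.005, -0.001, -1.0]]
force: [0.1, 0.5, 0.8]
finger_gap: 0.042
```

Emit:
carry_out(
  motion=[
    [[-0.1,0.01,0,0,0,-0.0209],[-0.2,0.02,0,0,0,-0.0209],[-0.3,0.03,0,0,0,-0.0209],[-0.3,0.03,0,0,0,-0.0209],[-0.3,0.04,0,0,0,-0.0209],[-0.3,0.04,0,0,0,-0.0209],[-0.3,0.04,0,0,0,-0.0209],[-0.3,0.04,0,0,0,-0.0209],[-0.3,0.03,0,0,0,-0.0209],[-0.2,0.02,0,0,0,-0.0209],[-0.17,0.01,0,0,0,-0.0209],[0,0,0,0,0,-0.0205]],
  ],
)

```text
time: 11.1
position: [0.5353, -0.0391, 0.1965]
tool_rot: [[0.117, 0.993, 0.0], [0.993, -0.117, -0.0], [-0.0, 0.0, -1.0]]
force: [0.4, -0.7, -0.9]
finger_gap: 0.0419
```

```bash
python3 - <<'E'
from h import *
look('scene','s3'); p=arm.sense(); print(p['position'],p['tool_rot'].round(3).tolist(),p['finger_gap'])
print(proj('s3',[[.5362,-.0388,.13],p['position']]))
a=cv2.imread('pics/s3.png')[190:320,170:340]
cv2.imwrite('pics/c3.png',cv2.resize(a,None,fx=4.6,fy=4.6,interpolation=cv2.INTER_CUBIC))
E
```

```text
[ 0.53594655 -0.03918192  0.19660137] [[0.123, 0.992, 0.001], [0.992, -0.123, -0.0], [-0.0, 0.001, -1.0]] 0.04167821394756194
[[301.47777706 224.8792605 ]
 [301.41766399 200.58349884]]
```

View pics/c3.png

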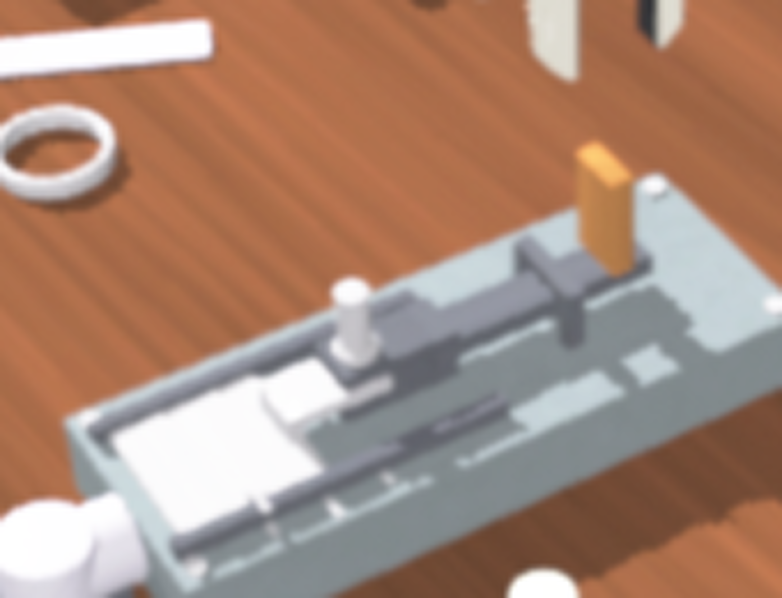

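The pin stands upright with its collar flat on the fork at crop (355,345). The handle's top, at crop (605,163), projects where I expected. I'll go down and grip the handle.

Emit:
carry_out(
  motion=[
    [[0,0,-0.3,0,0,0],[0,0,-0.5,0,0,0],[0,0,-0.5,0,0,0],[0,0,-0.4,0,0,0],[0,0,-0.3,0,0,0],[0,0,-0.11,0,0,0],[0,0,0,0,0,0],[0,0,0,0,0,0]],
  ],
)

```text
time: 11.95
position: [0.5369, -0.0394, 0.0911]
tool_rot: [[0.111, 0.994, 0.001], [0.994, -0.111, -0.0], [-0.0, 0.001, -1.0]]
force: [-0.5, 0.9, 0.9]
finger_gap: 0.0418
```

Emit:
carry_out(
  motion=[
    [[0,0,0,0,0,0],[0,0,0,0,0,0],[0,0,0,0,0,0],[0,0,0,0,0,0],[0,0,0,0,0,0],[0,0,0,0,0,0]],
  ],
  hand=-1,
  newtons=50,
)

```text
time: 12.55
position: [0.5361, -0.0392, 0.0904]
tool_rot: [[0.111, 0.994, -0.0], [0.994, -0.111, -0.0], [-0.0, -0.0, -1.0]]
force: [-2.4, 0.2, 3.6]
finger_gap: 0.0138
```

Emit:
carry_out(
  motion=[
    [[-0.05,0.005,0,0,0,0],[-0.1,0.011,0,0,0,0],[-0.1,0.011,0,0,0,0],[-0.1,0.011,0,0,0,0],[-0.1,0.011,0,0,0,0],[-0.1,0.011,0,0,0,0],[-0.05,0.005,0,0,0,0],[0,0,0,0,0,0],[0,0,0,0,0,0],[0,0,0,0,0,0]],
  ],
)

```text
time: 13.55
position: [0.5086, -0.0363, 0.0904]
tool_rot: [[0.112, 0.994, 0.005], [0.994, -0.112, -0.001], [0.0, 0.005, -1.0]]
force: [10.1, -0.1, -4.0]
finger_gap: 0.0136
```

Emit:
carry_out(
  motion=[
    [[-0.04,0.004,0,0,0,0],[-0.04,0.004,0,0,0,0],[0,0,0,0,0,0],[0,0,0,0,0,0],[0,0,0,0,0,0]],
  ],
)

```text
time: 14.05
position: [0.5049, -0.0359, 0.0905]
tool_rot: [[0.112, 0.994, 0.005], [0.994, -0.112, -0.0], [0.0, 0.005, -1.0]]
force: [11.0, 0.7, -3.8]
finger_gap: 0.0138
```

```bash
python3 - <<'E'
from h import *
ims=[look('scene','s4_%d'%i)['img'].astype(float) for i in range(6)]
m=np.mean(ims,0)[:,:,::-1].astype(np.uint8); cv2.imwrite('pics/s4.png',m)
print(np.mean([arm.sense()['position']],0),arm.sense()['force'])
from fit import loc
p=[.6903,-.0555,-.108]
print(proj('s3',[loc(p,(x,.057,.046)) for x in(.06,.03,0)]).round(1).tolist())
z=lambda f:cv2.resize(cv2.imread(f)[250:325,185:265],None,fx=4.9,fy=7.3,interpolation=cv2.INTER_CUBIC)
cv2.imwrite('pics/c4.png',np.hstack([z('pics/s3.png'),z('pics/s4.png')]))
E
```

```text
[ 0.50491745 -0.03589649  0.09047765] [10.88076146 -0.07978329 -3.3467975 ]
[[229.7, 305.9], [242.4, 300.2], [254.8, 294.7]]
```

View pics/c4.png

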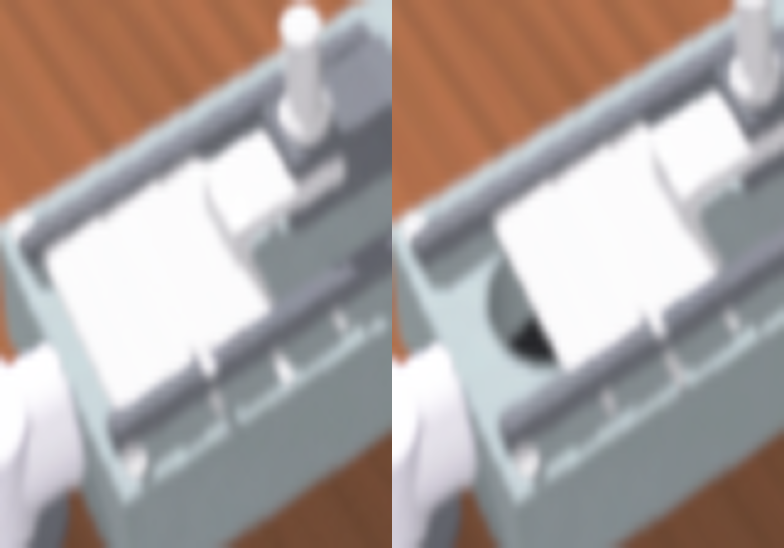

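In this view the port is part open and the pin has followed the bar. The pointer has moved from crop (207,362) to (264,325), which reads as roughly 27 mm. I'll measure it more exactly by rectifying the two pictures.

```bash
cat > meas.py <<'E'
from h import *
from fit import loc
import sys
p=[.6903,-.0555,-.108]
def rect(f,cal,z,x0,x1,y0,y1,s=4000):
    C=np.array([(x0,y0),(x1,y0),(x1,y1),(x0,y1)])
    img=cv2.imread(f).astype(np.float32)
    X,Y=np.meshgrid(np.arange(x0,x1,1/s),np.arange(y0,y1,1/s))
    P=np.array([loc(p,(a,b,z)) for a,b in zip(X.ravel(),Y.ravel())])
    m=proj(cal,P).astype(np.float32).reshape(*X.shape,2)
    return cv2.cvtColor(cv2.remap(img,m,None,cv2.INTER_CUBIC),cv2.COLOR_BGR2GRAY)
f,cal=sys.argv[1:3]
for n,z,(x0,x1,y0,y1) in (('plate left end+lug',.056,(-.035,.03,-.03,.03)),('plate body',.053,(.0,.11,-.04,.04)),('pin',.1,(-.035,.005,-.02,.02))):
    t=rect('pics/s3.png','s3',z,x0,x1,y0,y1); w=rect(f,cal,z,x0-.045,x1+.003,y0-.004,y1+.004)
    r=cv2.matchTemplate(w,t,cv2.TM_CCOEFF_NORMED); _,v,_,(a,b)=cv2.minMaxLoc(r)
    print(n,'travel mm',45-a/4,'dy',b/4-4,'score',round(v,3))
E
python3 meas.py pics/s4.png s4_0
```

```text
plate left end+lug travel mm 31.0 dy -0.25 score 0.985
plate body travel mm 31.0 dy -0.5 score 0.881
pin travel mm 29.75 dy 0.75 score 0.887
```

```bash
cat >> meas.py <<'E'
out=[]
for g,c in(('pics/s3.png','s3'),(f,cal)):
    w=rect(g,c,.05,-.03,.115,-.06,.065); out.append(w)
cv2.imwrite('pics/r_'+cal+'.png',np.vstack(out)[::1,:].clip(0,255))
E
python3 meas.py pics/s4.png s4_0 | tail -1; python3 -c "
import cv2;a=cv2.imread('pics/r_s4_0.png');print(a.shape);cv2.imwrite('pics/r4.png',cv2.resize(a,(580,600)) if a.shape[0]>600 else a)"
```

```text
pin travel mm 29.75 dy 0.75 score 0.887
(1000, 581, 3)[ WARN:0@10.041] global loadsave.cpp:1063 imwrite_ Unsupported depth image for selected encoder is fallbacked to CV_8U.
```

View pics/r4.png

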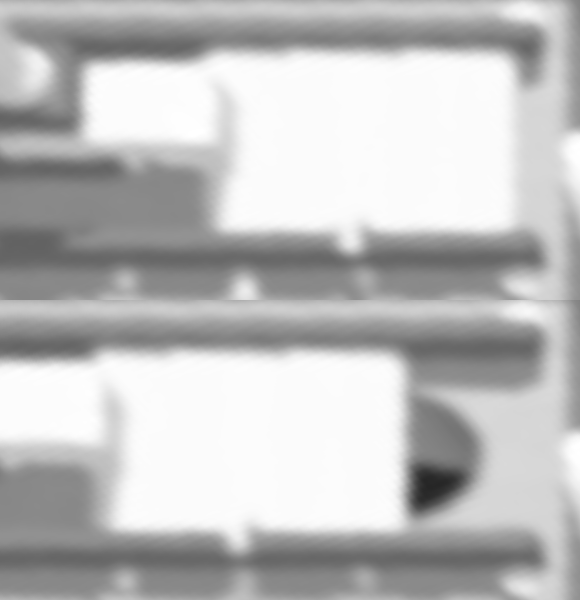

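```bash
cat > edge.py <<'E'
import cv2,numpy as np,sys
a=cv2.imread('pics/r_%s.png'%sys.argv[1],0).astype(float)
h=a.shape[0]//2
def e(w,lo,hi,thr,up):
    q=w[lo:hi].mean(0); c=[i+(thr-q[i])/(q[i+1]-q[i]) for i in range(len(q)-1) if (q[i]<thr<=q[i+1] if up else q[i]>=thr>q[i+1])]; return np.round(c,1)
for w in(a[:h],a[h:]):
    print('right',e(w,140,340,230,False),'left',e(w,250,360,220,True))
    q=w[395:412].mean(0); i=180+np.argmax(q[180:420]); s=q[i-10:i+11]; s=s-s.min(); print('ptr',(s*np.arange(i-10,i+11)).sum()/s.sum())
    q=w[460:485].mean(0); print('marks',[round(float(j),1) for c in(125,244,365) for s in[q[c-15:c+16]-q[c-15:c+16].min()] for j in[(s*np.arange(c-15,c+16)).sum()/s.sum()]])
E
python3 edge.py s4_0
```

```text
right [515.3] left [226.3 570.3]
ptr 350.45836315915057
marks [125.2, 244.6, 366.3]
right [399.5] left [117.5 570.1]
ptr 238.12333718912666
marks [125.3, 244.4, 365.7]
```

Pointer, marks and edges together give a shutter travel of about 28 mm, and the bar's 31 mm less up to 3 mm of play agrees. It needs about 2 mm more.

Emit:
carry_out(
  motion=[
    [[-0.02,0.002,0,0,0,0],[-0.018,0.002,0,0,0,0],[0,0,0,0,0,0],[0,0,0,0,0,0],[0,0,0,0,0,0],[0,0,0,0,0,0]],
  ],
)

```text
time: 14.95
position: [0.5033, -0.0357, 0.0905]
tool_rot: [[0.112, 0.994, 0.006], [0.994, -0.112, -0.001], [0.0, 0.006, -1.0]]
force: [12.1, 0.8, -4.7]
finger_gap: 0.0139
```

```bash
python3 - <<'E' ; python3 meas.py pics/s5.png s5 2>/dev/null; python3 edge.py s5
from h import *
look('scene','s5'); s=arm.sense(); print(s['position'],s['force'],s['finger_gap'],s['time'])
cv2.imwrite('pics/c5.png',cv2.resize(cv2.imread('pics/s5.png')[190:330,170:440],None,fx=2.9,fy=2.9,interpolation=cv2.INTER_CUBIC))
E
```

```text
[ 0.5033156  -0.03571979  0.09045784] [11.72747023  0.94835815 -4.73925559] 0.01388018407161003 15.0
plate left end+lug travel mm 32.75 dy -0.25 score 0.986
plate body travel mm 33.25 dy -0.75 score 0.88
pin travel mm 31.25 dy 0.75 score 0.881
right [515.3] left [226.3 570.3]
ptr 350.45836315915057
marks [125.2, 244.6, 366.3]
right [393.1] left [109.8 570.1]
ptr 231.15850722311396
marks [125.2, 246.4, 365.7]
```

View pics/c5.png

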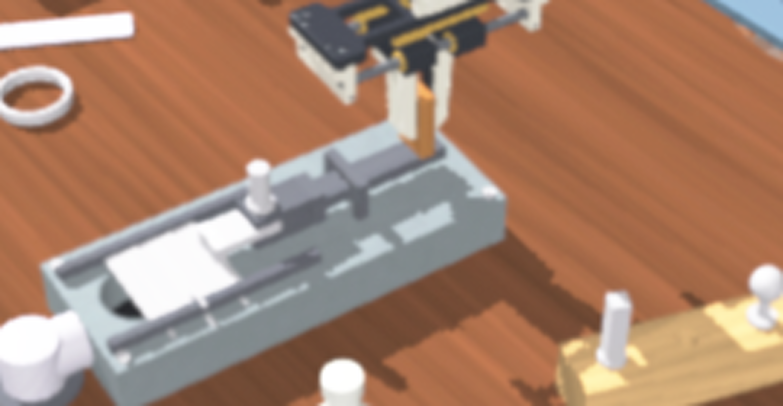

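The pointer stands opposite the half mark, with a travel of about 29.7 mm. The pin is upright and seated, and the handle is gripped. I'll hand in the job.

```bash
python3 -c "
from bench import arm
print(arm.finish_job())"
```

```text
the job is handed in; nothing more can be done
None
```

The job is handed in at about 15 s, with the gripper still holding the handle and the shutter at about half travel. I took the plain-gripped pin from the middle hole of the block. I pushed it down through the fork and lug until the collar touched (about 6 N, tool height as expected), let go, then gripped the handle and drew the bar out about 33 mm.

**Last checks:**
- **Shutter travel:** the pointer reads 29.7 mm. The plate's two edges read 29.0 and 30.4 mm, and the bar's travel less up to 3 mm of play gives about 30 mm.
- **Disagreements:** template matching read 31.3 mm on the pin and 32.8–33.3 mm on the plate and lug. I discounted the plate and lug figures because the templates also take in the fork and the fixed casing. The pull of about 12 N is a little under the roughly 13 N expected at half travel; the force reading wanders by 1 N or more.
- **Pin:** it stands upright with its collar on the fork.
- **Everything else:** the punch and dapper are still in the block, and nothing else looked moved in the last close view. I did not look at the whole bench again.

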